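# Unlock the dial, swing its guard off the key and start the drive

## Task

Get the dial station on the bench going: pull its spring-loaded T-handle plunger out, twist it either way and let it settle in its rest notch so it stays retracted and the dial is unlocked. Then swing the dial's guard plate by its upright post clockwise (seen from above) as far as it goes, so the key switch is uncovered, turn the key clockwise to its end stop, hold it there for about a second and let it spring back to run. Leave the plunger parked, the guard open and the other parts on the bench where they stand, and let go of everything.

Things in the scene. Friction and masses are not known exactly. Their poses are not given: they have to be found in the camera images.
- station: fixed steel dial station bolted to the bench, placed anew each time. Origin on the bench under the dial's vertical axis; z up; its +y side carries the plunger, its -y side the guard. Foot plate 200 x 190 x 10 mm, centre at (25, 55) mm; dial 120 mm across, top 59 mm up. A thin sensor mast (16 mm) stands at (105, 55) mm, 260 mm tall, with a 16 mm wide arm, 239 to 251 mm up, to a sensor head (26 mm across, 205 to 255 mm up) at (12, 36) mm over the dial.
- tbar (a point): centre of the plunger's black T-handle bar: 80 mm long (x axis of this frame), 14 mm thick (y), 18 mm tall (z). z is the plunger's axis, out of the station, the way to pull; it leans 35 deg from vertical to the station's +y side. When locked the bar lies along the station's x, 128 mm out on its +y side and 148 mm up. Below the bar a 12 mm stem; the 42 mm collar's lands are 33 mm below the bar's centre when locked. The bar turns with joint thandle.
- plunger (a joint): pull of the plunger along its axis in m: 0 locked, 0.024 at most. Spring 4.5 N at 0, 450 N/m more. A cross pin must be lifted past 0.018 (pull 0.021 to 0.022) before it can turn over the collar's lands; released in the rest notch it stays at 0.014.
- thandle (a joint): turn of the T-handle about the plunger's axis in rad, positive anticlockwise looking down on the bar; 0 locked, stops at -1.42 and 1.42. Rest notches at 1.25 and -1.25, about 0.2 wide either way, 4 mm deep; either does. Then the plunger's nose is clear of the dial.
- post (a point): grip point on the guard's upright black post: 20 mm across, from 120 to 182 mm above the bench, this point 155 mm up, 128 mm from the dial's axis. The guard plate (steel, 130 mm long outward x 90 mm wide, underside 115 mm, top 120 mm up, outer edge 180 mm from the axis) turns with it about the station's origin, vertical axis.
- dial (a joint): swing of dial and guard in rad, clockwise seen from above: 0 with the guard over the key (locked by the plunger), 1.36 at its open stop. Light friction, stays where it is left.
- keygrip (a point): grip point on the key: black bow 42 mm wide (x axis of this frame), 10 mm thick (y), from 68 to 102 mm above the bench, this point 88 mm up, on the key's vertical axis. It stands on a fixed grey box 56 x 52 x 50 mm with a 38 mm round escutcheon up to 56 mm. At the start the guard plate covers it, 13 mm above; the box's turn differs each time.
- key (a joint): turn of the key in rad, clockwise seen from above: 0 is run (where the spring, 0.04 Nm at 0 to 0.18 Nm at the end, returns it), 1.0 the start stop.
- column: bystander: loose plain steel column 44 mm across, 180 mm tall, standing; origin under its centre
- gearmotor: bystander: loose gearmotor standing shaft up, body 54 x 54 x 60 mm, motor and shaft to 130 mm tall; origin under its centre
- flange: bystander: loose aluminium flanged hub, 72 mm across, 60 mm tall; origin under its centre
- can: bystander: loose white spray can, 58 mm across, about 150 mm tall; origin under its centre

How it is judged:
On the way, in this order (a step that is already met when the one before it is completed fails the run):
1. the plunger is retracted and settled in a rest notch, the fingers off it (value of joint plunger between 0.011 and 0.0165 m and (value of joint thandle above 1.05 rad or value of joint thandle below -1.05 rad) and contact force between the fingers and station below 0.2 N), for 0.2 s.
2. the guard is swung to its open stop, plunger still parked (value of joint dial above 1.25 rad and value of joint plunger between 0.011 and 0.0165 m and (value of joint thandle above 1.05 rad or value of joint thandle below -1.05 rad)), for 0.2 s.
3. the key is held at its start stop (value of joint key above 0.85 rad and value of joint dial above 1.2 rad), for 0.3 s.
At the end, for the whole second after the job is handed in: Plunger at rest in a notch (pulled 11 to 16.5 mm, turned more than 1.05 rad either way), guard within 0.14 rad of its open stop (1.36), key back within 0.1 rad of run, everything still (value of joint plunger between 0.011 and 0.0165 m and (value of joint thandle above 1.05 rad or value of joint thandle below -1.05 rad) and value of joint dial above 1.22 rad and value of joint key below 0.1 rad and velocity of joint each of dial, key below 0.05 rad/s); the robot touches nothing.
It fails at once if the column is moved more than 20 mm or tipped (distance of column from where it was at the start of the episode above 0.02 m or angle between column's own z axis and vertical above 0.35 rad).
It fails at once if the gearmotor is moved more than 20 mm or tipped (distance of gearmotor from where it was at the start of the episode above 0.02 m or angle between gearmotor's own z axis and vertical above 0.35 rad).
It fails at once if the flange is moved more than 20 mm or tipped (distance of flange from where it was at the start of the episode above 0.02 m or angle between flange's own z axis and vertical above 0.35 rad).
It fails at once if the can is moved more than 20 mm or tipped (distance of can from where it was at the start of the episode above 0.02 m or angle between can's own z axis and vertical above 0.35 rad).
It fails at once if the key is turned to start while the guard is not open (value of joint key above 0.5 rad and value of joint dial below 1.1 rad).
It also fails if it takes over 72 s, if anything falls off the work surface, if the arm or the gripper's body presses on something with over 40 N, if the wrist force passes 120 N, or if a joint passes its speed limit or range.

## Robot

A 6-joint arm with a two-finger parallel gripper is mounted at the origin on the work surface. World frame = base frame: x ahead of the robot, y to its left, z up, the work surface at z = 0. Lengths are in m, angles in rad, forces in N, time in s.
With the tool pointing down it reaches from about 0.425 to 0.95 m from the base axis. Payload 3.5 kg.
Tool frame: the origin (TCP) lies midway between the tips of the shut fingers; the grasp point (between the pads) lies ctrl.grasp_offset behind it (ctrl.grasp_offset is the distance from the TCP to the grasp point, in m); x points along the fingers, y is the direction in which the jaws open and shut, and the axes are right-handed (so a half turn about x gives the same grasp; the last joint's range is limited). The gripper opens to 85 mm and grips with 20 to 120 N. Pads are 22 mm wide; open, the fingers measure 114 mm over their backs; the gripper's body (76 mm by 85 mm) begins 54 mm behind the grasp point. The pads swing forward as they close: fully open they stand 13 mm farther back than shut.
Start: joints at [1.037, 0.286, 1.577, -0, 1.279, -0.15], TCP at [0.253, 0.626, 0.231] pointing down, gripper open.
Joint ranges: [-2.77, 2.77], [-0.9, 2.22], [0.21, 2.48], [-1.53, 4.67], [0.24, 2.81], [-2.84, 2.84]. Speed limits (rad/s): [2.79, 2.79, 3.14, 3.14, 3.14, 3.14].

## Interface

Orientations are given as a unit quaternion [x, y, z, w].
In Python, from plant import readout, read_camera, sign_off, ctrl gives the robot as it stands.
- The arm moves only by the tool drive_tool, never from a script. Its argument "steps" is a list of rows, each a list of 5 numbers: the shift along the tool's x, y, z in cm, then the turn about the tool's x in degrees, then the opening, from 0 (shut) to 1 (fully open). A call has 1 to 10 rows; each row shifts and turns the commanded pose from where the row before left it, along the tool's axes as they then stand; what a row does not reach is not made up. A row lasts 1/10 s, in which the tool goes at most 50 mm and 8.59 degrees, less where a joint would pass 70% of its speed; a pose out of reach is approached as far as the arm can. A call is refused whole if a number of a shift passes 5 or a number of a turn 8.59, either way. A call with a gripper value outside its range is refused whole. The fingers move at their own pace and stop on an object; "force" is the grip in N (left out, the last holds). Time passes only in rows, so rows that do not move let the fingers close. It gives the time, the measured TCP pose, the force and the opening at its end, in the units of the state.
- readout.get_state(): the state, without advancing time (a new reading comes with each control period).
- read_camera(name): name is "scene" or "top" or "wrist"; returns a dict with "frame" (420x560x3 uint8, red, green, blue), "vertical_fov" (degrees; the focal length in pixels is half the picture's height over the tangent of half this angle, whatever the lens; pixels are square), "cx", "cy" (the principal point, pixels), "k1" (the pictures are not rectified: a ray, as slopes to the right and down, at radius r is drawn at 1 + k1 r^2 times it, then the intrinsics apply), "eye" and "orientation" of the camera in the world. Camera axes: x right, y up, looking along -z (the intrinsics and any distortion apply to the point x, -y, -z); pixel columns grow to the right and rows downward; lengths in m; the calibration is good to about 2 mm. A picture is of the moment at which its call begins. There is no depth.
- sign_off(): hands the job in, once; it reports no verdict.
The state is a dict: "time": time; "qpos": joint angles; "dq": joint speeds; "joint_efforts": joint torques, N m; "eef_pos": TCP position; "tcp_rot": TCP orientation; "contact_force": force on the tool from outside, world axes, zero at the start; "wrist_torque": the same for the moment, N m; "opening": opening from 0.0 (shut) to 1.0 (fully open).
Only numpy, scipy, OpenCV 4.12 (cv2) and the standard library are available. Lean on these libraries where they do the work, as an engineer would, in place of code of your own. Each camera call takes 0.05 s, during which the arm holds its last target. There are 200 camera calls.

## Working session

There is one attempt and no reset: what is moved stays moved. The work goes in short steps, Python scripts to look and compute and a tool call to move; the robot and the scene stay as the last step left them, time stands still between calls to the robot, and variables do not carry over. Pictures are saved under pics/ and viewed, about 8 in all and at most 12, crops included, and the job is handed in when it is done.

Besides the shell and the picture viewer there is one more tool, called after "Call:" by a JSON object that holds its "method" and its "body". drive_tool: Moves the arm, as the interface text tells. Its arguments: {"type":"object","properties":{"steps":{"type":"array","items":{"type":"array","items":{"type":"number"}}},"force":{"type":"number"}},"required":["steps"]}

```bash
mkdir -p pics; ls; python3 - <<'E'
from plant import readout, read_camera, ctrl
import cv2,pickle
print(readout.get_state()); print(ctrl.grasp_offset)
for n in ["scene","top"]:
    c=read_camera(n); cv2.imwrite(f"pics/{n}0.png",c["frame"][...,::-1]); pickle.dump(c,open(f"{n}0.pkl","wb"))
    print(n,{k:v for k,v in c.items() if k!="frame"})
E
```

```text
pics
{'time': 0.0, 'qpos': array([ 1.03700611e+00,  2.87187580e-01,  1.57817824e+00, -1.16489608e-05,
        1.27857466e+00, -1.49985211e-01]), 'dq': array([-0.00056344,  0.00142044, -0.00076308, -0.00059058,  0.00085708,
       -0.00118772]), 'joint_efforts': array([-1.32996804e-03, -4.05986953e+01, -2.92622995e+01, -1.94421996e-04,
        5.87987801e-03,  4.62328458e-06]), 'eef_pos': array([0.25238515, 0.62533766, 0.22993188]), 'tcp_rot': array([ 0.1340796 ,  0.69440086, -0.13564633,  0.6938517 ]), 'contact_force': array([ 0.07883539, -0.04784395,  0.06344095]), 'wrist_torque': array([ 0.01437258,  0.0180251 , -0.03755831]), 'opening': 1.0021111348843699}
0.0187
scene {'vertical_fov': 54.89979473862766, 'cx': 277.4962957088078, 'cy': 211.1802234336778, 'k1': 0.012934948526861466, 'eye': array([ 1.04255782, -0.44394926,  0.87525471]), 'orientation': array([0.33004692, 0.12504974, 0.34549967, 0.86951801])}
top {'vertical_fov': 50.80558447776786, 'cx': 275.9394834839851, 'cy': 204.59994723222397, 'k1': -0.05945066619907749, 'eye': array([0.52637539, 0.04893579, 0.96358252]), 'orientation': array([ 0.02358725, -0.01496673, -0.70467663,  0.70897848])}
```

View pics/top0.png

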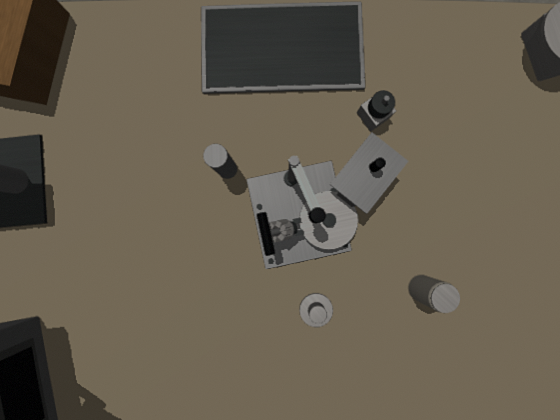

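View pics/scene0.png

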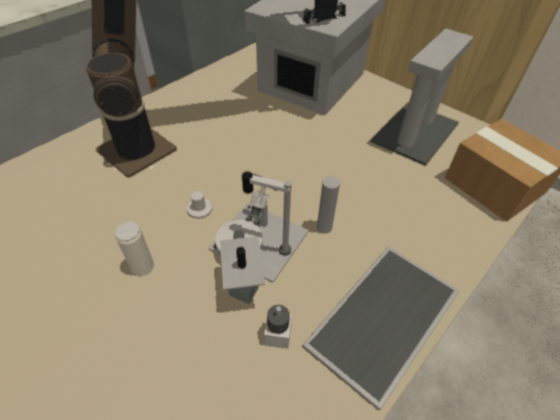

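The top view shows the dial at about (329,222), the T-bar at (265,233), the mast top at (294,163) and the post at (378,164). The can is at (445,297) and the column at (215,155). I'll crop in to measure more precisely.

```bash
cat > h.py <<'E'
import numpy as np,cv2,pickle
from scipy.spatial.transform import Rotation as R
def intr(c):
    f=210/np.tan(np.radians(c["vertical_fov"]/2)); return np.array([[f,0,c["cx"]],[0,f,c["cy"]],[0,0,1]]),np.array([c["k1"],0,0,0,0.])
def proj(c,P):
    K,d=intr(c); M=R.from_quat(c["orientation"]).as_matrix()@np.diag([1,-1,-1])
    return cv2.projectPoints(((np.atleast_2d(P)-c["eye"])@M)[:,None],np.zeros(3),np.zeros(3),K,d)[0][:,0]
def back(c,uv,z):
    K,d=intr(c); M=R.from_quat(c["orientation"]).as_matrix()@np.diag([1,-1,-1])
    n=cv2.undistortPoints(np.array(uv,float).reshape(-1,1,2),K,d)[:,0]
    r=np.c_[n,np.ones(len(n))]@M.T
    return c["eye"]+r*((np.reshape(z,-1)-c["eye"][2])/r[:,2])[:,None]
def st(pose,p):
    x,y,a=pose; p=np.atleast_2d(p); return np.c_[x+np.cos(a)*p[:,0]-np.sin(a)*p[:,1],y+np.sin(a)*p[:,0]+np.cos(a)*p[:,1],p[:,2]]
E
python3 - <<'E'
from h import *
t=pickle.load(open("top0.pkl","rb"));s=pickle.load(open("scene0.pkl","rb"))
cv2.imwrite("pics/c1.png",cv2.resize(t["frame"][145:275,235:415,::-1],None,fx=4.4,fy=4.4,interpolation=cv2.INTER_CUBIC))
cv2.imwrite("pics/c2.png",cv2.resize(s["frame"][160:310,195:345,::-1],None,fx=4,fy=4,interpolation=cv2.INTER_CUBIC))
E
```

```text
(no output)
```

View pics/c1.png

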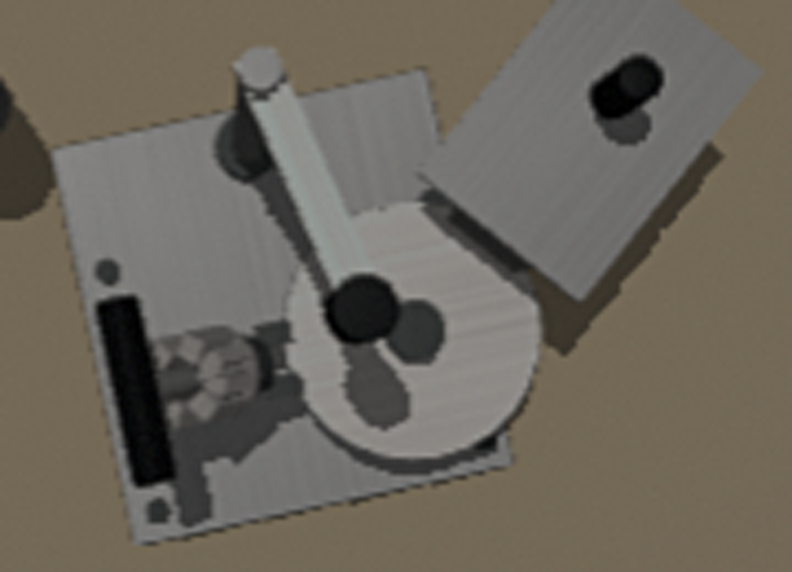

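View pics/c2.png

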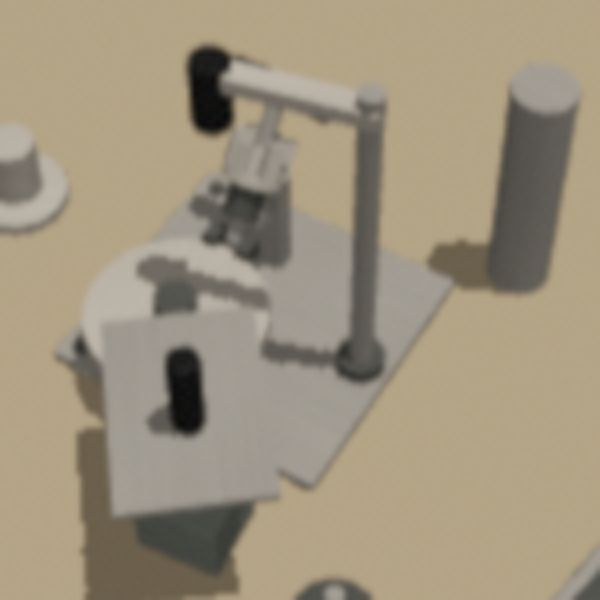

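```bash
python3 - <<'E'
from h import *
from scipy.optimize import least_squares
t=pickle.load(open("top0.pkl","rb"));s=pickle.load(open("scene0.pkl","rb"))
ct=lambda a:(np.array(a)+.5)/4.4-.5+[235,145]
cs=lambda a:(np.array(a)+.5)/4-.5+[195,160]
L=np.array([35])*np.pi/180
P=np.array([[.125,.15,.01],[.125,-.04,.01],[-.075,-.04,.01],[-.075,.15,.01],[.105,.055,.26]])
T=ct([[52,150],[425,68],[513,463],[135,545],[262,70]])
bar=np.array([[0,.128+.009*np.sin(.611),.148+.009*np.cos(.611)]])
P=np.r_[P,bar];T=np.r_[T,ct([[135,389]])]
Q=np.array([[.125,.15,.01],[.125,-.04,.01],[.105,.055,.26]]);S=cs([[453,283],[315,487],[371,97]])
f=lambda p:np.r_[(proj(t,st(p,P))-T).ravel(),(proj(s,st(p,Q))-S).ravel()]
r=least_squares(f,[.5,-.05,.2],loss='soft_l1');p=r.x
print(p,np.round(f(p).reshape(-1,2),1).tolist())
np.save("pose.npy",p)
print("tbar",st(p,[0,.128,.148]))
# post
top=back(t,ct([[638,78]]),.182)[0]; bs=back(s,cs([[184,358]]),.182)[0];print("post top",top,bs)
for q in(top,bs):
  d=q[:2]-p[:2];print(np.hypot(*d),np.degrees(np.arctan2(d[1],d[0])-p[2]))
for n,uv,z in[("can",(445,297),.15),("col",(215,155),.18),("gm",(384,101),.13),("fl",(317,312),.06)]:print(n,back(t,uv,z)[0])
from plant import readout
x=readout.get_state();M=R.from_quat(x["tcp_rot"]).as_matrix();print(M.round(3));print("station axes",st([0,0,p[2]],[[1,0,0],[0,1,0]]))
E
```

```text
[ 0.54660877 -0.04784341  0.22044455] [[-0.3, -0.7], [0.4, -0.6], [0.8, -0.1], [0.3, 0.2], [0.1, -0.9], [-2.2, 0.5], [-0.0, -0.6], [-1.2, -0.1], [-0.4, -0.8]]
tbar [[0.51861985 0.07705903 0.148     ]]
post top [ 0.64546286 -0.12560123  0.182     ] [ 0.64775161 -0.12513651  0.182     ]
0.12577125804386977 -50.81884236764118
0.1272953119900057 -50.017514495130676
can [ 0.40278318 -0.25225009  0.15      ]
col [0.65750959 0.16841644 0.18      ]
gm [ 0.77226751 -0.14698325  0.13      ]
fl [ 0.35827236 -0.02446094  0.06      ]
[[-0.001  0.374  0.927]
 [-0.002  0.927 -0.374]
 [-1.    -0.002 -0.   ]]
station axes [[ 0.97580034  0.21866344  0.        ]
 [-0.21866344  0.97580034  0.        ]]
```

The station fit is good to about 1 px, with yaw 12.6° and the T-bar at (0.519, 0.077, 0.148). The post agrees in both views: 126–127 mm radius, −50° in station axes. The tool stays vertical, so I'll align the jaws with station y first.

Call:
{"method": "drive_tool", "body": {"steps": [[0,0,0,-8.59,0.5],[0,0,0,-8.59,0.5],[0,0,0,-8.59,0.5],[0,0,0,-8.59,0.5],[0,0,0,-0.2,0.5]], "force": 60}}

```text
time: 0.6
eef_pos: [0.2525, 0.6256, 0.2306]
tcp_rot: [-0.078, 0.703, 0.077, 0.703]
contact_force: [0.0, -0.2, -0.1]
opening: 0.499
```

```bash
cat > go.py <<'E'
from h import *
from plant import readout
def go(tgt,yaw=None):
    x=readout.get_state();M=R.from_quat(x["tcp_rot"]).as_matrix();w=np.degrees(np.arctan2(M[1,1],M[0,1]))
    print("t",round(x["time"],2),"tcp",x["eef_pos"].round(4),"yaw",w.round(1),"q6",x["qpos"][5].round(2),"F",x["contact_force"].round(1),"T",x["wrist_torque"].round(2),"open",round(x["opening"],3))
    if tgt is not None: print("tool delta cm",(M.T@(np.array(tgt)-x["eef_pos"])*100).round(2))
    if yaw is not None: print("turn",(-(yaw-w)+180)%360-180)
E
python3 -c "
from go import *
go([.5186,.0771,.22],102.6)"
```

```text
t 0.6 tcp [0.2525 0.6256 0.2306] yaw 102.6 q6 -0.75 F [ 0.  -0.2 -0.1] T [-0.01 -0.06 -0.04] open 0.499
tool delta cm [  1.1  -59.32  14.04]
turn -0.030996439422438016
```

Call:
{"method": "drive_tool", "body": {"steps": [[0,-4.2,1,0,0.5],[0,-4.2,1,0,0.5],[0,-4.2,1,0,0.5],[0,-4.2,1,0,0.5],[0,-4.2,1,0,0.5],[0,-4.2,1,0,0.5],[0,-4.2,1,0,0.5],[0,-4.2,1,0,0.5],[0,-4.2,1,0,0.5],[0,-4.2,1,0,0.5]]}}

```text
time: 1.6
eef_pos: [0.442, 0.2361, 0.2313]
tcp_rot: [-0.076, 0.703, 0.076, 0.703]
contact_force: [0.3, 0.0, -0.3]
opening: 0.504
```

Call:
{"method": "drive_tool", "body": {"steps": [[0,-4.2,1,0,0.5],[0,-4.2,1,0,0.5],[0,-4.2,1,0,0.5],[0,-4.2,1,0,0.5],[0,0,0,0,0.5],[0,0,0,0,0.5]]}}

```text
time: 2.2
eef_pos: [0.5173, 0.0818, 0.2309]
tcp_rot: [-0.076, 0.703, 0.076, 0.703]
contact_force: [0.2, -0.3, 0.4]
opening: 0.499
```

```bash
python3 -c "
from go import *
go([.5186,.0771,.129],102.6)
from plant import read_camera
c=read_camera('wrist');pickle.dump(c,open('w1.pkl','wb'));cv2.imwrite('pics/w1.png',c['frame'][...,::-1])
print(proj(c,st(np.load('pose.npy'),[[0,.128,.148],[.04,.128,.148],[-.04,.128,.148]])))"
```

```text
t 2.2 tcp [0.5173 0.0818 0.2309] yaw 102.3 q6 -1.82 F [ 0.2 -0.3  0.4] T [-0.01 -0.04  0.02] open 0.499
tool delta cm [10.19 -0.5   0.04]
turn -0.29011555259552324
[[273.47066286 220.50266546]
 [274.08611118 266.92651806]
 [272.79102862 168.78889238]]
```

View pics/w1.png

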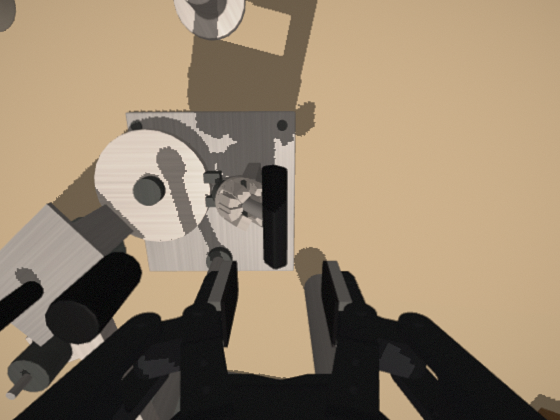

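The wrist view shows the bar centred at about (275,217) against a predicted (273,220), so it agrees within about 2 mm. Next I descend and grip.

Call:
{"method": "drive_tool", "body": {"steps": [[2,-0.25,0,-0.3,0.5],[2,-0.2,0,0,0.5],[2,0,0,0,0.5],[2,0,0,0,0.5],[1.5,0,0,0,0.5],[0.7,0,0,0,0.5],[0,0,0,0,0.5],[0,0,0,0,0.1],[0,0,0,0,0.1],[0,0,0,0,0.1]], "force": 60}}

```text
time: 3.25
eef_pos: [0.5208, 0.076, 0.1339]
tcp_rot: [-0.083, 0.701, 0.078, 0.704]
contact_force: [-4.5, -1.2, 10.2]
opening: 0.253
```

Call:
{"method": "drive_tool", "body": {"steps": [[0,0,0,0,0.1],[0,0,0,0,0.1],[0,0,0,0,0.1]]}}

```text
time: 3.55
eef_pos: [0.5209, 0.076, 0.1339]
tcp_rot: [-0.084, 0.701, 0.078, 0.704]
contact_force: [-3.4, -2.1, 9.7]
opening: 0.251
```

```bash
python3 -c "
from go import *
go([.5186,.0771,.129],102.6)"
```

```text
t 3.55 tcp [0.5209 0.076  0.1339] yaw 103.1 q6 -1.84 F [-3.4 -2.1  9.7] T [-2.28  0.29  0.06] open 0.251
tool delta cm [ 0.49  0.16 -0.2 ]
turn 0.4876884348224735
```

Call:
{"method": "drive_tool", "body": {"steps": [[-0.4,0,0,0,0.1],[-0.3,0.2,0,0,0.1],[-0.3,0.2,0,0,0.1],[-0.3,0.2,0,0,0.1],[-0.3,0.2,0,0,0.1],[-0.3,0.2,0,0,0.1],[-0.3,0.2,0,0,0.1],[0,0,0,0,0.1],[0,0,0,0,0.1]], "force": 80}}

```text
time: 4.45
eef_pos: [0.5171, 0.0857, 0.1507]
tcp_rot: [-0.084, 0.701, 0.076, 0.704]
contact_force: [3.6, -11.3, -8.4]
opening: 0.231
```

```bash
python3 -c "
from go import *
go([.5186,.0771,.129],102.6)
from plant import read_camera
for n in ['wrist','scene']:
  c=read_camera(n);pickle.dump(c,open(n[0]+'2.pkl','wb'))
a=pickle.load(open('w2.pkl','rb'))['frame'];b=pickle.load(open('s2.pkl','rb'))['frame'][120:320,160:360]
cv2.imwrite('pics/w2.png',np.hstack([a[:,100:480],cv2.resize(b,(420,420),interpolation=cv2.INTER_CUBIC)])[...,::-1])"
```

```text
t 4.45 tcp [0.5171 0.0857 0.1507] yaw 103.0 q6 -1.82 F [  3.6 -11.3  -8.4] T [-3.16 -1.18  0.08] open 0.231
tool delta cm [ 2.18 -0.85 -0.05]
turn 0.41073943417626424
```

View pics/w2.png

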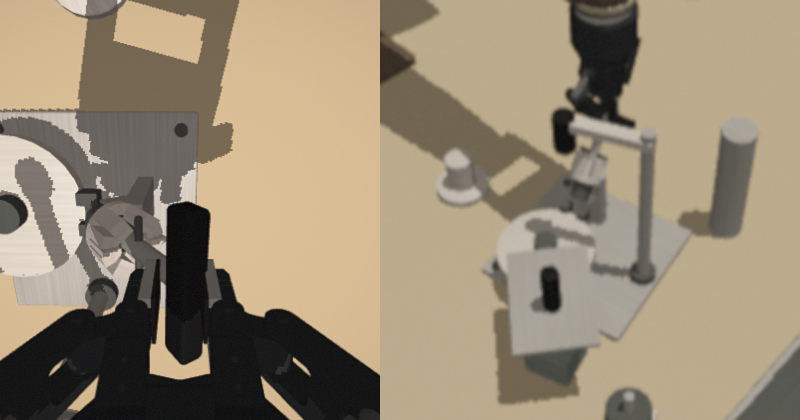

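Pulled about 19.7 mm. The reaction along the axis is 13.7 N against a predicted spring force of 13.4 N, so the grip isn't slipping. I'll pull 2 mm more and twist clockwise.

Call:
{"method": "drive_tool", "body": {"steps": [[-0.2,0.15,0,0,0.1],[0,0,0,0,0.1],[0,0,0,5,0.1],[0,0,0,6,0.1],[0,0,0,7,0.1],[0,0,0,7,0.1],[0,0,0,7,0.1]]}}

```text
time: 5.25
eef_pos: [0.5164, 0.088, 0.1544]
tcp_rot: [0.116, 0.696, -0.121, 0.698]
contact_force: [2.7, -10.7, -2.2]
opening: 0.193
```

```bash
python3 -c "
from go import *
go([.5165,.087,.1527],34.7)"
```

```text
t 5.25 tcp [0.5164 0.088  0.1544] yaw 70.7 q6 -1.25 F [  2.7 -10.7  -2.2] T [-2.69 -0.72  0.01] open 0.193
tool delta cm [ 0.17 -0.09  0.04]
turn 35.97775530815534
```

Call:
{"method": "drive_tool", "body": {"steps": [[0,0,0,7,0.1],[0,0,0,7,0.1],[0,0,0,7,0.1],[0,0,0,7,0.1],[0,0,0,7,0.1],[0,0,0,1,0.1],[0,0,0,0,0.1]]}}

```text
time: 5.95
eef_pos: [0.5146, 0.0887, 0.1529]
tcp_rot: [0.325, 0.627, -0.329, 0.627]
contact_force: [1.0, -8.3, -2.8]
opening: 0.154
```

```bash
python3 -c "
from go import *
go([.5165,.087,.1527],34.7)
from plant import read_camera
c=read_camera('wrist');pickle.dump(c,open('w3.pkl','wb'));cv2.imwrite('pics/w3.png',c['frame'][...,::-1])"
```

```text
t 5.95 tcp [0.5146 0.0887 0.1529] yaw 34.9 q6 -0.63 F [ 1.  -8.3 -2.8] T [-2.04  0.1  -0.07] open 0.154
tool delta cm [0.02 0.06 0.25]
turn 0.16874478419146044
```

View pics/w3.png

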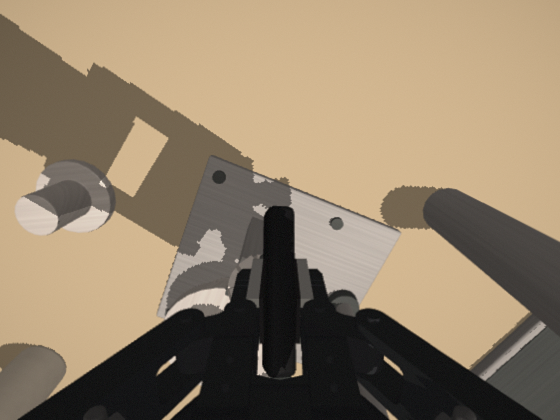

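The bar has turned with the gripper and lies upright between the pads. I'll lower it along the axis into the notch and release.

Call:
{"method": "drive_tool", "body": {"steps": [[0.3,-0.08,0.2,0,0.15],[0.3,-0.08,0.2,0,0.15],[0,0,0,0,0.15],[0,0,0,0,0.45],[0,0,0,0,0.45],[0,0,0,0,0.45],[0,0,0,0,0.45]]}}

```text
time: 6.7
eef_pos: [0.5163, 0.0872, 0.1471]
tcp_rot: [0.328, 0.627, -0.327, 0.627]
contact_force: [-0.3, 0.1, 0.3]
opening: 0.448
```

Call:
{"method": "drive_tool", "body": {"steps": [[-1,0,0,0,0.45],[-2,0,0,0,0.45],[-3,0,0,0,0.45],[-3,0,0,0,0.45],[0,0,0,0,0.45],[0,0,0,0,0.45]]}}

```text
time: 7.3
eef_pos: [0.5168, 0.0871, 0.2385]
tcp_rot: [0.328, 0.626, -0.327, 0.628]
contact_force: [-0.5, 0.8, -1.2]
opening: 0.452
```

```bash
python3 -c "
from go import *
go(None)
from plant import read_camera
p=np.load('pose.npy')
c=read_camera('wrist');pickle.dump(c,open('w4.pkl','wb'))
f=c['frame'].copy()
a=np.radians(35);z=np.array([0,np.sin(a),np.cos(a)]);y=np.array([0,np.cos(a),-np.sin(a)])
for th,col in((-1.25,(255,0,0)),(-1.05,(0,255,0))):
  C=np.array([0,.128,.148])+z*(.014+.009);d=np.array([1,0,0])*np.cos(th)+y*np.sin(th)
  uv=proj(c,st(p,[C-d*.04,C,C+d*.04])).round().astype(int);print(uv.tolist())
  for q in uv: cv2.circle(f,tuple(int(v) for v in q),2,col,-1)
cv2.imwrite('pics/w4.png',f[...,::-1])"
```

```text
t 7.3 tcp [0.5168 0.0871 0.2385] yaw 34.9 q6 -0.64 F [-0.5  0.8 -1.2] T [-0.02  0.04 -0.01] open 0.452
[[282, 168], [282, 220], [282, 276]]
[[272, 168], [282, 220], [293, 275]]
```

View pics/w4.png

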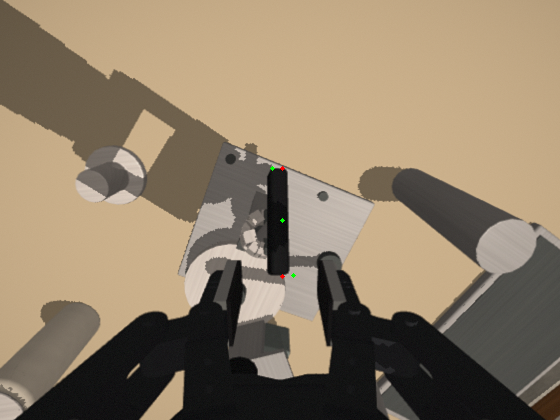

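The bar lies between (278,169) and (277,274), which matches the red −1.25 rad prediction, and the fingers carry no force. Next I go up and over to the guard post.

Call:
{"method": "drive_tool", "body": {"steps": [[-4,0,0,-8.59,0.5],[-4.2,0,0,-8.59,0.5],[0,-1.5,3.9,0,0.5],[0,-1.5,3.9,0,0.5],[0,-1.5,3.9,0,0.5],[0,-1.5,3.9,0,0.5],[0,-1.5,3.9,0,0.5],[0,-1.5,3.9,0,0.5],[0,0,0,0,0.5],[0,0,0,0,0.5]]}}

```text
time: 8.35
eef_pos: [0.6449, -0.1283, 0.3165]
tcp_rot: [0.231, 0.67, -0.23, 0.667]
contact_force: [-0.5, -0.7, 0.3]
opening: 0.498
```

```bash
python3 -c "
from go import *
go([.647,-.1257,.14],52.2)"
```

```text
t 8.35 tcp [ 0.6449 -0.1283  0.3165] yaw 52.0 q6 -1.26 F [-0.5 -0.7  0.3] T [-0.02  0.03  0.  ] open 0.498
tool delta cm [17.65  0.35  0.09]
turn -0.24336402085504005
```

Call:
{"method": "drive_tool", "body": {"steps": [[4,0.35,0.1,-0.2,0.5],[4,0,0,0,0.5],[4,0,0,0,0.5],[3,0,0,0,0.5],[2,0,0,0,0.5],[0.6,0,0,0,0.5],[0,0,0,0,0.5],[0,0,0,0,0.15],[0,0,0,0,0.15],[0,0,0,0,0.15]], "force": 40}}

```text
time: 9.35
eef_pos: [0.6473, -0.1279, 0.1456]
tcp_rot: [0.227, 0.67, -0.23, 0.669]
contact_force: [-7.5, -4.2, 2.8]
opening: 0.22
```

```bash
python3 -c "
from go import *
go([.647,-.1257,.14],52.2)"
```

```text
t 9.35 tcp [ 0.6473 -0.1279  0.1456] yaw 52.3 q6 -1.26 F [-7.5 -4.2  2.8] T [-0.7   1.01  0.03] open 0.22
tool delta cm [ 0.56  0.16 -0.16]
turn 0.09490204084767129
```

Call:
{"method": "drive_tool", "body": {"steps": [[0,-0.87,-0.03,3.9,0.15],[0,-1.3,-0.07,5.85,0.15],[0,-1.3,-0.07,5.85,0.15],[0,-1.3,-0.07,5.85,0.15],[0,-1.3,-0.07,5.85,0.15],[0,-1.3,-0.07,5.85,0.15],[0,-1.3,-0.07,5.85,0.15],[0,-1.3,-0.07,5.85,0.15]]}}

```text
time: 10.15
eef_pos: [0.5636, -0.1759, 0.1456]
tcp_rot: [0.466, 0.53, -0.468, 0.532]
contact_force: [-2.6, -2.8, 1.2]
opening: 0.221
```

```bash
python3 -c "
from go import *
a=np.radians(-115.8)
go([.5466+.128*np.cos(a),-.0478+.128*np.sin(a),.1456],-25.8)
x=readout.get_state()['eef_pos'];d=x[:2]-[.5466,-.0478];print(np.hypot(*d),np.degrees(np.arctan2(d[1],d[0])))"
```

```text
t 10.15 tcp [ 0.5636 -0.1759  0.1456] yaw 7.4 q6 -0.6 F [-2.6 -2.8  1.2] T [-0.39  0.57  0.63] open 0.221
tool delta cm [-0.01 -7.05 -2.2 ]
turn 33.162942289606804
0.12919173915136428 -82.44538492767981
```

Call:
{"method": "drive_tool", "body": {"steps": [[0,-1.3,-0.07,5.85,0.15],[0,-1.3,-0.07,5.85,0.15],[0,-1.3,-0.07,5.85,0.15],[0,-1.3,-0.07,5.85,0.15],[0,-1.1,-0.06,4.9,0.15],[0,-0.9,-0.03,3.9,0.15],[0,-0.4,0,1,0.15],[0,0,0,0,0.15],[0,0,0,0,0.15],[0,0,0,0,0.15]]}}

```text
time: 11.15
eef_pos: [0.4888, -0.1641, 0.1456]
tcp_rot: [-0.596, -0.375, 0.601, -0.378]
contact_force: [-7.0, -8.9, 2.2]
opening: 0.221
```

```bash
python3 -c "
from go import *
go(None)
x=readout.get_state()['eef_pos'];d=x[:2]-[.5466,-.0478];print(np.hypot(*d),np.degrees(np.arctan2(d[1],d[0])))"
```

```text
t 11.15 tcp [ 0.4888 -0.1641  0.1456] yaw -25.7 q6 -0.07 F [-7.  -8.9  2.2] T [-1.    1.24  0.2 ] open 0.221
0.12985068787703097 -116.40998775491242
```

The swing was 77.9°, about 1.36 rad, which puts the guard at its stop. I'll release and go look for the key.

Call:
{"method": "drive_tool", "body": {"steps": [[0,0,0,0,0.5],[0,0,0,0,0.5],[0,0,0,0,0.5],[-3,0,0,0,0.5],[-4,0,0,0,0.5],[-4,0,0,0,0.5],[-3,0,0,0,0.5],[0,0,0,0,0.5],[0,0,0,0,0.5]]}}

```text
time: 12.05
eef_pos: [0.4903, -0.161, 0.2843]
tcp_rot: [0.599, 0.375, -0.598, 0.377]
contact_force: [-0.3, 0.6, -0.7]
opening: 0.501
```

```bash
python3 -c "
from go import *
go(None)
from plant import read_camera
for n in ['top','scene']:
  c=read_camera(n);pickle.dump(c,open(n[0]+'5.pkl','wb'))
a=pickle.load(open('t5.pkl','rb'))['frame'][130:280,230:430];b=pickle.load(open('s5.pkl','rb'))['frame'][170:320,180:330]
cv2.imwrite('pics/k5.png',np.hstack([cv2.resize(a,None,fx=2,fy=2),cv2.resize(b,None,fx=2,fy=2)])[...,::-1])
cv2.imwrite('pics/k5.png',np.hstack([cv2.resize(a[:, :],(440,330)),cv2.resize(b,(330,330))])[...,::-1])"
```

```text
t 12.05 tcp [ 0.4903 -0.161   0.2843] yaw -25.8 q6 -0.06 F [-0.3  0.6 -0.7] T [-0.   -0.    0.06] open 0.501
```

View pics/k5.png

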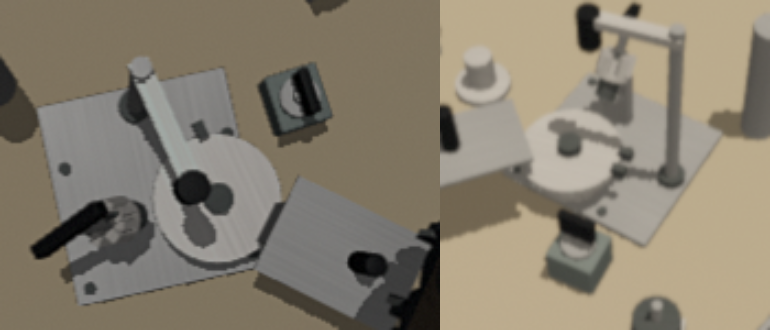

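The top view shows the guard open, the plunger bar still parked, and the uncovered key at about (365,175). I'll segment the black bow to measure it.

```bash
python3 -c "
from go import *
from scipy.optimize import least_squares
V={}
for n,(x0,y0,x1,y1) in dict(t=(345,150,385,200),s=(222,245,262,300)).items():
  c=pickle.load(open(n+'5.pkl','rb'));g=c['frame'].max(2)[y0:y1,x0:x1]
  m=(g<38).astype(np.uint8);k,l,s_,ce=cv2.connectedComponentsWithStats(m);i=1+s_[1:,4].argmax();mm=(l==i)
  pts=np.argwhere(mm)[:,::-1]+[x0,y0];print(n,s_[1:,4],pts.min(0),pts.max(0),cv2.minAreaRect(pts.astype(np.float32)));V[n]=(c,mm,x0,y0)
def res(p,full=False):
  x,y,a=p;d=np.array([np.cos(a),np.sin(a)]);e=np.array([-d[1],d[0]]);P=[[*(np.array([x,y])+i*.021*d+j*.005*e),z] for i in(-1,1) for j in(-1,1) for z in(.068,.102)]
  r=0
  for n,(c,mm,x0,y0) in V.items():
    S=8;h=cv2.convexHull(((proj(c,np.array(P))-[x0,y0]+.5)*S).round().astype(np.int32))
    im=np.zeros((mm.shape[0]*S,mm.shape[1]*S),np.uint8);cv2.fillConvexPoly(im,h,1)
    f=im.reshape(mm.shape[0],S,mm.shape[1],S).mean((1,3));e_=np.abs(f-mm).sum();r+=e_
    if full:print(n,'mismatch px',e_,'of',mm.sum())
  return r
from scipy.optimize import differential_evolution
r=differential_evolution(res,[(.6,.7),(-.17,-.08),(-np.pi/2,np.pi/2)],seed=1,maxiter=60,popsize=12);p=r.x
res(p,True);print('key',p,np.degrees(p[2]));s=np.load('pose.npy');d=p[:2]-s[:2];print(np.hypot(*d),np.degrees(np.arctan2(d[1],d[0])))
c=V['t'][0];print('box centre guess',back(c,[[364.5,175.5]],.05))
go([p[0],p[1],.22])
"
```

```text
t [160  73   4   1] [363 161] [375 182] ((368.70001220703125, 171.59999084472656), (21.187259674072266, 7.905693054199219), 71.56504821777344)
s [126] [234 266] [249 279] ((241.5689697265625, 272.8276062011719), (17.64105796813965, 8.170595169067383), 21.801410675048828)
t mismatch px 36.25 of 160
s mismatch px 84.890625 of 126
key [ 0.6405175  -0.12500533  0.24034595] 13.770808722445134
0.12154345555200519 -39.408895986115645
box centre guess [[ 0.63780539 -0.12334014  0.05      ]]
t 12.15 tcp [ 0.4893 -0.1605  0.2817] yaw -25.8 q6 -0.06 F [-0.5 -1.  -0.1] T [ 0.02  0.06 -0.05] open 0.501
tool delta cm [ 6.15 12.08 -9.77]
```

Call:
{"method": "drive_tool", "body": {"steps": [[0.5,4,-3.25,0,0.5],[0.5,4,-3.25,0,0.5],[0.5,4,-3.25,0,0.5],[0,0,0,8.4,0.5],[0,0,0,8.4,0.5],[0,0,0,8.4,0.5],[0,0,0,8.4,0.5],[0,0,0,8.4,0.5],[0,0,0,8.4,0.5],[0,0,0,0,0.5]]}}

```text
time: 13.15
eef_pos: [0.6344, -0.1264, 0.2663]
tcp_rot: [-0.701, -0.086, 0.703, -0.084]
contact_force: [0.1, 0.6, 0.3]
opening: 0.505
```

```bash
python3 -c "
from go import *
from plant import read_camera
go([.6405,-.125,.088-.019])
c=read_camera('wrist');pickle.dump(c,open('w6.pkl','wb'));f=c['frame'].copy()
x,y,a=.6405,-.125,.2403;d=np.array([np.cos(a),np.sin(a)]);e=np.array([-d[1],d[0]])
uv=proj(c,[[*(np.array([x,y])+i*.021*d+j*.005*e),.102] for i,j in((-1,-1),(-1,1),(1,1),(1,-1),(0,0))]);print(uv.round(1).tolist())
for q in uv: cv2.circle(f,tuple(int(round(v)) for v in q),1,(255,0,0),-1)
u,v=uv[4].round().astype(int);print(u,v)
x0=max(0,u-100);y0=max(0,v-75);print(x0,y0)
cv2.imwrite('pics/w6.png',cv2.resize(f[y0:y0+150,x0:x0+200],None,fx=4,fy=4,interpolation=cv2.INTER_CUBIC)[...,::-1])"
```

```text
t 13.15 tcp [ 0.6344 -0.1264  0.2663] yaw -76.2 q6 0.98 F [0.1 0.6 0.3] T [ 0.02  0.   -0.  ] open 0.505
tool delta cm [19.73  0.06 -0.69]
[[284.4, 202.4], [274.6, 202.4], [274.4, 161.5], [284.6, 161.5], [279.5, 182.4]]
279 182
179 107
```

View pics/w6.png

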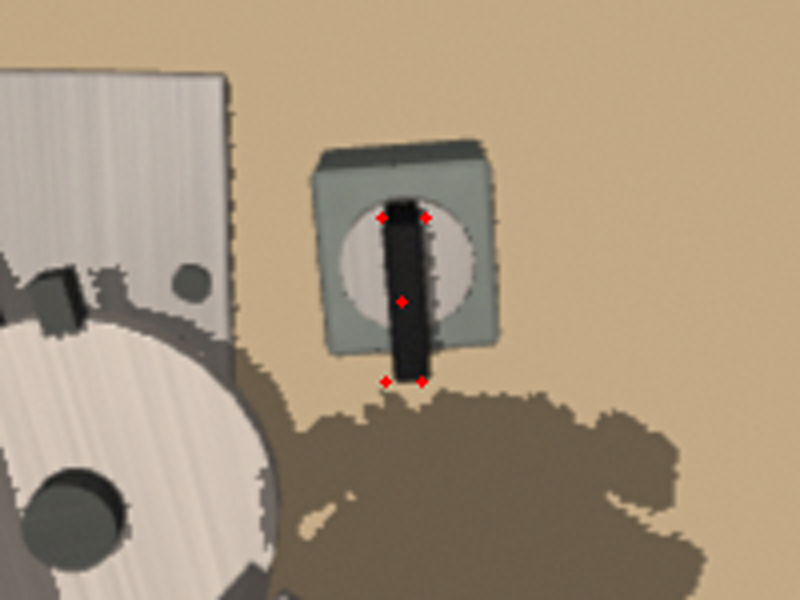

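```bash
python3 -c "
from go import *
c=pickle.load(open('w6.pkl','rb'))
px=lambda a:(np.array(a)+.5)/4-.5+[179,107]
print(back(c,px([[407,262]]),.056),back(c,px([[407.5,302]]),.102))
b=back(c,px([[403.5,225],[413,382],[386,225],[396,380],[421,225],[430,380]]),.102);d=b[::2]-b[1::2];print(np.degrees(np.arctan2(d[:,1],d[:,0])),np.linalg.norm(d,axis=1))
m=b[:2].mean(0);print(m);go([*m[:2],.0655],-90+17)
"
```

```text
[[ 0.64119721 -0.12575326  0.056     ]] [[ 0.64100827 -0.1259229   0.102     ]]
[17.22337526 17.19333021 17.34201338] [0.04039774 0.03986228 0.03986499]
[ 0.64028067 -0.12632083  0.102     ]
t 13.2 tcp [ 0.6345 -0.1265  0.2666] yaw -76.0 q6 0.97 F [0.8 0.9 0.1] T [ 0.02 -0.01  0.04] open 0.501
tool delta cm [20.11  0.16 -0.62]
turn -3.0318926125956693
```

Key axis is at (0.641, −0.126), with the escutcheon and bow top agreeing. The bow yaw is 17.2° and its length 40 mm. Now I descend and grip.

Call:
{"method": "drive_tool", "body": {"steps": [[4,0.12,-0.65,-3.1,0.5],[4,0,0,0,0.5],[4,0,0,0,0.5],[4,0,0,0,0.5],[3,0,0,0,0.5],[1.1,0,0,0,0.5],[0,0,0,0,0.5],[0,0,0,0,0.5]], "force": 40}}

```text
time: 14.0
eef_pos: [0.6428, -0.1267, 0.0693]
tcp_rot: [0.7, 0.104, -0.699, 0.105]
contact_force: [-0.7, -0.3, -0.3]
opening: 0.502
```

```bash
python3 -c "
from go import *
go([.641,-.126,.0655],-72.8)"
```

```text
t 14.0 tcp [ 0.6428 -0.1267  0.0693] yaw -73.0 q6 0.93 F [-0.7 -0.3 -0.3] T [-0.01 -0.02 -0.  ] open 0.502
tool delta cm [ 0.38 -0.12  0.15]
turn -0.24576776163041814
```

Call:
{"method": "drive_tool", "body": {"steps": [[0.2,-0.1,0.1,0,0.5],[0,0,0,0,0.05],[0,0,0,0,0.05],[0,0,0,0,0.05],[0,0,0,0,0.05],[0,0,0,0,0.05],[0,0,0,0,0.05]]}}

```text
time: 14.7
eef_pos: [0.6411, -0.1254, 0.0673]
tcp_rot: [0.7, 0.104, -0.699, 0.104]
contact_force: [-1.5, 2.3, 5.6]
opening: 0.112
```

```bash
python3 -c "
from go import *
go([.641,-.126,.0655],-72.8)"
```

```text
t 14.7 tcp [ 0.6411 -0.1254  0.0673] yaw -73.1 q6 0.93 F [-1.5  2.3  5.6] T [0.67 0.22 0.12] open 0.112
tool delta cm [0.18 0.06 0.03]
turn -0.3099000410700796
```

Gripped at 9.5 mm. I'll turn the key clockwise.

Call:
{"method": "drive_tool", "body": {"steps": [[0,0,0,6,0.05],[0,0,0,7,0.05],[0,0,0,7,0.05],[0,0,0,7,0.05],[0,0,0,7,0.05],[0,0,0,7,0.05],[0,0,0,7,0.05],[0,0,0,6,0.05],[0,0,0,3,0.05]]}}

```text
time: 15.6
eef_pos: [0.6412, -0.1251, 0.0673]
tcp_rot: [0.664, -0.243, -0.664, -0.243]
contact_force: [-1.8, 3.1, 6.1]
opening: 0.113
```

```bash
python3 -c "
from go import *
go(None)"
```

```text
t 15.6 tcp [ 0.6412 -0.1251  0.0673] yaw -130.2 q6 1.92 F [-1.8  3.1  6.1] T [0.62 0.03 0.49] open 0.113
```

Call:
{"method": "drive_tool", "body": {"steps": [[0,0,0,1,0.05],[0,0,0,0,0.05],[0,0,0,0,0.05],[0,0,0,0,0.05],[0,0,0,0,0.05],[0,0,0,0,0.05],[0,0,0,0,0.05],[0,0,0,0,0.05],[0,0,0,0,0.05],[0,0,0,0,0.05]]}}

```text
time: 16.6
eef_pos: [0.6413, -0.1251, 0.0673]
tcp_rot: [0.663, -0.247, -0.662, -0.247]
contact_force: [-2.0, 3.4, 5.8]
opening: 0.112
```

Call:
{"method": "drive_tool", "body": {"steps": [[0,0,0,-6,0.05],[0,0,0,-7,0.05],[0,0,0,-7,0.05],[0,0,0,-7,0.05],[0,0,0,-7,0.05],[0,0,0,-7,0.05],[0,0,0,-7,0.05],[0,0,0,-7,0.05],[0,0,0,-2,0.05],[0,0,0,0,0.05]]}}

```text
time: 17.6
eef_pos: [0.6411, -0.1254, 0.0673]
tcp_rot: [0.701, 0.098, -0.7, 0.098]
contact_force: [-2.4, 3.1, 5.5]
opening: 0.107
```

Call:
{"method": "drive_tool", "body": {"steps": [[0,0,0,0,0.5],[0,0,0,0,0.5],[0,0,0,0,0.5],[0,0,0,0,0.5],[-3,0,0,0,0.5],[-4,0,0,0,0.5],[-4,0,0,0,0.5],[-4,0,0,0,0.5],[-4,0,0,0,0.5],[0,0,0,0,0.5]]}}

```text
time: 18.6
eef_pos: [0.6437, -0.1268, 0.2643]
tcp_rot: [0.705, 0.095, -0.696, 0.1]
contact_force: [0.0, -1.2, 1.2]
opening: 0.498
```

```bash
python3 -c "
from go import *
from plant import read_camera
go(None)
c=read_camera('wrist');t=read_camera('top');pickle.dump((c,t),open('e.pkl','wb'))
u,v=proj(c,[[.641,-.126,.102]])[0].round().astype(int);print(u,v)
a=c['frame'][max(0,v-60):max(0,v-60)+120,u-65:u+65];b=t['frame'][130:280,230:430]
cv2.imwrite('pics/e.png',np.hstack([cv2.resize(a,(357,330)),cv2.resize(b,(440,330))])[...,::-1])"
```

```text
t 18.6 tcp [ 0.6437 -0.1268  0.2643] yaw -74.1 q6 0.94 F [ 0.  -1.2  1.2] T [ 0.01  0.02 -0.  ] open 0.498
276 193
```

View pics/e.png

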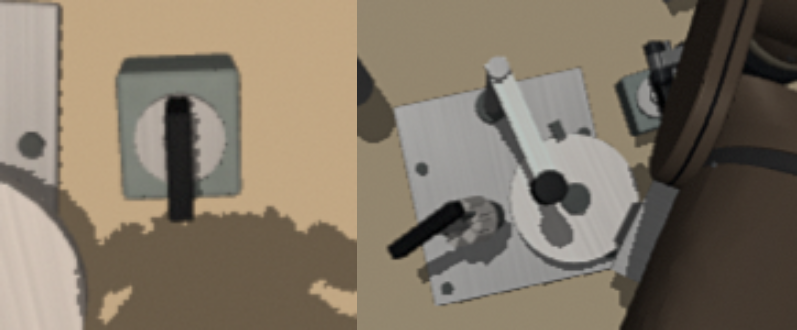

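The key is back parallel to its box at run, the plunger bar is parked and the guard plate edge is in its open place. I'll let everything settle, then hand in.

Call:
{"method": "drive_tool", "body": {"steps": [[0,0,0,0,0.5],[0,0,0,0,0.5],[0,0,0,0,0.5],[0,0,0,0,0.5],[0,0,0,0,0.5]]}}

```text
time: 19.2
eef_pos: [0.6404, -0.1257, 0.2553]
tcp_rot: [-0.7, -0.098, 0.701, -0.098]
contact_force: [-0.4, -0.4, 0.6]
opening: 0.5
```

```bash
python3 -c "
from go import *
go(None)
from plant import sign_off
print(sign_off())"
```

```text
t 19.2 tcp [ 0.6404 -0.1257  0.2553] yaw -74.1 q6 0.94 F [-0.4 -0.4  0.6] T [-0.03 -0.01 -0.01] open 0.5
the job is handed in; nothing more can be done
None
```

I carried out the whole sequence and handed the job in at 19.2 s. `sign_off()` gave no verdict, and joint values can't be read directly, so these checks come from images, tool poses and forces.

- **Plunger:** I pulled the T-handle about 22 mm and twisted it clockwise. After release, the bar's image matched about −1.25 rad. I inferred that it dropped into the notch from that angle and the unloaded fingers; I didn't measure its depth.
- **Guard:** I swung it by its post through 77.9° (about 1.36 rad), which is the open stop.
- **Key:** I turned it clockwise about 57–58° (about 1.0 rad) and held it for about 1 s. I then guided it back to within about 1° of run and let go; it did not spring back freely over the whole travel.

The last pictures show the key back in line with its box and the plunger bar parked. The arm hid most of the guard, but the part in view was where I left it. The contact force read about 0.8 N with the gripper clear above the key, which is within sensor noise.

I didn't measure the four loose parts again at the end. No move went near them, and I saw no unexpected contact forces.

One measurement disagreed: my first automatic fit of the key matched the scene camera poorly and was about 3° off. I replaced it with a wrist-camera measurement before gripping.

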